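Cover the sample dish, then crack the desiccator lid free and hold it ajar

TASK

No two vessels may stand open on this bench, so first put the loose porcelain cover back on the open sample dish, seated and level, and let it go. Then vent the desiccator, whose lid has stuck to its gasket: take the lid by its knob, pull it straight up, without tipping it, until the seal lets go, and finish still holding the lid level over its base, only slightly open, about a finger's breadth (20 mm) clear of the rim all round; never lift it far off. Leave everything else on the bench where it stands.

Things in the scene. Friction and masses are not known exactly. Their poses are not given: they have to be found in the camera images.
- desiccator: Desiccator base: round white plastic bowl, 176 mm across its top flange, clamped to the bench by a flat metal ring (it does not move). Origin: centre of its foot on the bench, z up. Rim 98 mm above the bench, bore 146 mm. A stub stopcock points along its own +x, below the rim.
- desiccator_rim (a point): Centre of the rim plane, 98 mm above the bench. Just below it a rubber gasket in the bore grips the lid's spigot: pulling the lid straight up takes about 10 to 17 N more than its weight over the first 4 mm or so, then the seal lets go and the pull drops suddenly to the lid's weight; past 8 mm of rise the lid is free.
- lid: Desiccator lid: clear plastic dome, 176 mm across its flange, 0.3 to 0.43 kg, seated on the rim at the start and stuck in its gasket. Origin: centre of the flange's underside (the face that sits on the rim), z up. A spigot 140 mm across reaches 10 mm below the origin into the base. The dome's top, where the knob begins, is 57 mm above the origin.
- lid_knob (a point): Centre of the top face of the lid's knob, 93 mm above the lid's origin. The knob is a grey upright cylinder, 34 mm in diameter, 36 mm high; at its foot a low collar, 48 mm across, reaches 59.5 mm above the lid's origin.
- dish: Open round sample dish of white porcelain, loose, 72 mm across, 36 mm high, wall 3.5 mm, about 0.14 kg. Origin: centre of its underside, z up.
- dish_rim (a point): Centre of the dish's mouth, at rim height, 36 mm above the dish's origin.
- cover: Loose white porcelain cover of the dish, 78 mm across, about 0.07 kg, round, lying right way up on the bench. Origin: centre of the underside of its lip, z up. The lip (59 mm across, 5 mm deep) goes inside the dish's mouth (64 mm clear); the disc, 5 to 10 mm above the origin, rests on the dish's rim: seated, the origin is 31 mm above the dish's origin.
- cover_knob (a point): Centre of the top face of the cover's knob, 33 mm above the cover's origin. The knob is round, 18 mm in diameter, 10 to 33 mm above the cover's origin.
- covered_dish: Another sample dish of the same kind with its cover already on, 64 mm high; leave it alone. Origin: centre of its underside.
- bottle_a: White plastic reagent bottle with paper label, 58 mm across, 125 mm high; leave it alone. Origin: centre of its underside.
- bottle_b: White plastic reagent bottle without label, 58 mm across, 125 mm high; leave it alone. Origin: centre of its underside.
- specimen_pot: Specimen pot with screw cap, 64 mm across, 68 mm high; leave it alone. Origin: centre of its underside.
- tip_box: Closed pipette tip box, 85 by 122 by 78 mm; leave it alone. Origin: centre of its underside.

How it is judged:
On the way, in this order (a step that is already met when the one before it is completed fails the run):
1. the cover sits seated and level on the dish, let go (horizontal distance between cover and dish below 0.006 m and z of cover in the frame of dish between 0.028 and 0.0333 m and angle between each of cover, dish's own z axis and vertical below 0.05 rad and height (world z) of dish below 0.005 m and contact force between the fingers and cover below 0.1 N), for 0.2 s.
2. the desiccator lid is broken free of its seal and held slightly open (z of lid in the frame of desiccator_rim between 0.01 and 0.032 m and horizontal distance between lid and desiccator_rim below 0.02 m and angle between lid's own z axis and vertical below 0.12 rad and contact force between the fingers and lid above 1 N and contact force between lid and desiccator below 0.2 N), for 0.2 s.
At the end, for the whole second after the job is handed in: Cover let go on the dish: lip in the mouth, within 6 mm of centre and 3 mm of seated height, level to 3 degrees, dish on the bench. Gripper holds the lid still, flange 10 to 32 mm above the rim, within 20 mm of centre, level to 7 degrees, clear of base and gasket (all of step 1 and all of step 2 and linear speed of lid below 0.02 m/s); the arm keeps its last pose, push and grip.
It fails at once if the desiccator lid is lifted far off (more than 60 mm above the rim) (z of lid in the frame of desiccator_rim above 0.06 m).
It fails at once if the desiccator lid is tipped (more than 20 degrees) (angle between lid's own z axis and vertical above 0.35 rad).
It fails at once if a thing that is not part of the job is displaced (more than 25 mm) (distance of any of covered_dish, bottle_a, bottle_b, specimen_pot, tip_box from where it was at the start of the episode above 0.025 m).
It fails at once if a thing that is not part of the job is tipped over (angle between any of covered_dish, bottle_a, bottle_b, specimen_pot, tip_box's own z axis and vertical above 0.5 rad).
It also fails if it takes over 61 s, if anything falls off the work surface, if the arm or the gripper's body presses on something with over 40 N, if the wrist force passes 120 N, or if a joint passes its speed limit or range.

ROBOT

A 6-joint arm with a two-finger parallel gripper is mounted at the origin on the work surface. World frame = base frame: x ahead of the robot, y to its left, z up, the work surface at z = 0. Lengths are in m, angles in rad, forces in N, time in s.
With the tool pointing down it reaches from about 0.25 to 0.725 m from the base axis. Payload 4 kg.
Tool frame: the origin (TCP) lies midway between the tips of the shut fingers; the grasp point (between the pads) lies bot.pinch_z behind it (bot.pinch_z is the distance from the TCP to the grasp point, in m); z points along the fingers, y is the line along which they close (so a half turn about z gives the same grasp; the last joint's range is limited). The gripper opens to 85 mm and grips with 20 to 120 N. Pads are 22 mm wide; open, the fingers measure 114 mm over their backs; the gripper's body (76 mm by 85 mm) begins 54 mm behind the grasp point. The pads swing forward as they close: fully open they stand 13 mm farther back than shut.
Start: joints at [0, 0.241, 0.005, 1.335, 0, 1.571], TCP at [0.5, -0, 0.208] pointing down, gripper open.
Joint ranges: [-2.72, 2.72], [-1.05, 1.87], [-1.09, 1.28], [-1.99, 2.15], [-1.42, 1.44], [-3.14, 3.14]. Speed limits (rad/s): [2.79, 2.79, 3.14, 3.14, 3.14, 3.14].

INTERFACE

Orientations are given as a unit quaternion [x, y, z, w].
In Python, from workcell import bot, viewer gives the robot as it stands (bot), with the cameras (viewer).
- The arm moves only by the shell command python3 jog.py 'ROWS'. ROWS is a JSON list of rows, 1 to 10 of them, each of 7 numbers: a rotation vector rx, ry, rz in rad, then dx, dy, dz in m, then the finger opening in m; each row is the pose to reach, as a shift and turn from the pose commanded when the command began, along the tool's axes at that moment; what a row does not reach only later rows make up. A row lasts 1/8 s, in which the tool goes at most 0.0625 m and 0.188 rad, less where a joint would pass 70% of its speed; a pose out of reach is approached as far as the arm can. The fingers move at their own pace and stop on an object; the grip force is fixed at half the most. Time passes only in rows, so rows that do not move let the fingers close. It prints the time, the measured TCP pose, the force, the opening and the grip force at its end.
- bot.get_obs(): the state, without advancing time (a new reading comes with each control period).
- viewer.camera(name): name is "scene" or "side" or "wrist"; returns the picture (420x560x3 uint8, red, green, blue); there is no depth.
- viewer.calibration(name): a dict with "mtx" (3x3 intrinsics, pixels), "R" (3x3) and "t" (3): a world point X has camera coordinates R X + t. Camera axes: x right, y down, z forward; pixel columns grow to the right and rows downward; lengths in m; the calibration is good to about 2 mm. A picture is of the moment at which its call begins: read the wrist's pose just before it. calibration takes no time and is no camera call; for the wrist camera it gives the pose at the moment of the call.
- bot.job_done(): hands the job in; it is judged then, once.
The state is a dict: "clock": time; "joint_pos": joint angles; "joint_vel": joint speeds; "tau": joint torques, N m; "eef_pos": TCP position; "tool_rot": TCP orientation; "ft_force": force on the tool from outside, world axes, zero at the start; "ft_torque": the same for the moment, N m; "grip_width": finger opening in m; "grasp_force": force on a finger pad.
Only numpy, scipy, OpenCV 4.12 (cv2) and the standard library are available. Lean on these libraries where they do the work, as an engineer would, in place of code of your own. Each camera call takes 0.05 s, during which the arm holds its last target. There are 200 camera calls.

## Working session

There is one attempt and no reset: what is moved stays moved. The work goes in short steps, Python scripts to look and compute and a shell command to move; the robot and the scene stay as the last step left them, time stands still between calls to the robot, and variables do not carry over. Pictures are saved under pics/ and viewed, at most 10 in all, crops included, and the job is handed in when it is done.

```bash
ls; mkdir -p pics; python3 - <<'E'
from workcell import bot, viewer
import cv2,numpy as np
o=bot.get_obs();print(o['clock'],o['eef_pos'],o['tool_rot'],bot.pinch_z)
a=viewer.camera('scene');b=viewer.camera('side')
for n,i in(('scene',a),('side',b)):
    cv2.imwrite(f'pics/{n}0.png',i[:,:,::-1]); c=viewer.calibration(n);print(n,c['mtx'].round(1).tolist(),c['R'].round(3).tolist(),c['t'].round(3).tolist())
E
```

```text
jog.py
pics
workcell.py
0.0 [ 4.99305100e-01 -1.65936678e-05  2.07397131e-01] [ 0.70711386  0.7070989  -0.00075584 -0.00075502] 0.0187
scene [[465.8, 0.0, 277.3], [0.0, 465.8, 201.4], [0.0, 0.0, 1.0]] [[-0.285, 0.958, -0.014], [0.793, 0.227, -0.566], [-0.539, -0.173, -0.825]] [0.068, -0.403, 1.615]
side [[436.8, 0.0, 278.1], [0.0, 436.8, 200.9], [0.0, 0.0, 1.0]] [[-0.979, -0.204, 0.012], [-0.165, 0.756, -0.633], [0.12, -0.622, -0.774]] [0.548, 0.122, 1.229]
```

View pics/scene0.png

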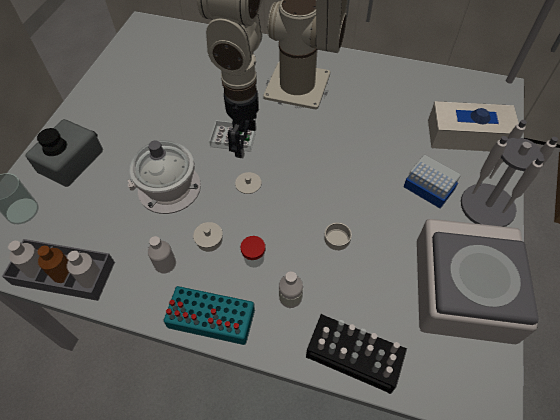

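View pics/side0.png

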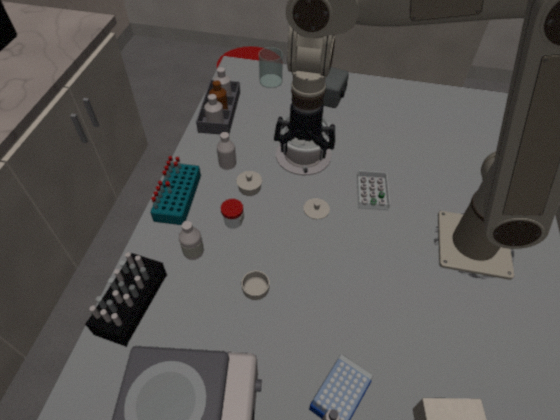

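Scene view: open dish at about (338,235), loose cover knob (248,180), covered dish (207,235), desiccator knob (156,148). Side view: dish (256,284), cover knob (317,206); the gripper hides the desiccator.

```bash
cat > h.py <<'E'
import numpy as np,cv2
from workcell import bot, viewer
def P(c): return c['mtx']@np.c_[c['R'],c['t']]
def tri(obs):  # [(calib,(u,v)),...] -> point, rms px
    A=[]
    for c,(u,v) in obs:
        p=P(c);A+=[u*p[2]-p[0],v*p[2]-p[1]]
    X=np.linalg.svd(np.array(A))[2][-1];X=X[:3]/X[3]
    return X,[np.round(proj(c,X)-uv,1).tolist() for c,uv in obs]
def proj(c,X):
    q=P(c)@np.r_[X,1];return q[:2]/q[2]
def onz(c,uv,z):
    d=c['R'].T@np.linalg.inv(c['mtx'])@np.r_[uv,1];o=-c['R'].T@c['t']
    return o+d*(z-o[2])/d[2]
E
python3 - <<'E'
from h import *
s,d=viewer.calibration('scene'),viewer.calibration('side')
for n,a,b in(('coverknob',(248,179.5),(317,205)),('dishrim',(338,231),(256,281)),('covered knob',(207,229),(249,175))):
    X,r=tri([(s,a),(d,b)]);print(n,X.round(4),r)
print('desknob on z.191',onz(s,(156,147),.191).round(4), 'pot',onz(s,(253,243),.068).round(3),'bA',onz(s,(156,241),.125).round(3),'bB',onz(s,(291,277),.125).round(3),'white rack',onz(s,(232,135),.02).round(3))
c=viewer.calibration('wrist');o=bot.get_obs()
from scipy.spatial.transform import Rotation as R
Rt=R.from_quat(o['tool_rot']).as_matrix();cc=-c['R'].T@c['t']
print('cam in tool',(Rt.T@(cc-o['eef_pos'])).round(4),(c['R']@Rt).round(3).tolist(),c['mtx'].round(0).tolist());print(Rt.round(3))
i=viewer.camera('wrist');cv2.imwrite('pics/w0.png',i[:,:,::-1])
E
```

```text
coverknob [ 0.45   -0.0263  0.0227] [[-0.2, -0.3], [-0.2, 0.3]]
dishrim [0.5621 0.2646 0.0435] [[0.1, 0.1], [0.1, -0.1]]
covered knob [ 0.6628 -0.0643  0.0638] [[0.0, 0.0], [0.0, -0.0]]
desknob on z.191 [ 0.5341 -0.2382  0.191 ] pot [0.671 0.065 0.068] bA [ 0.761 -0.149  0.125] bB [0.761 0.19  0.125] white rack [ 0.297 -0.131  0.02 ]
cam in tool [ 6.640e-02  1.000e-04 -1.659e-01] [[-0.0, 1.0, 0.001], [-0.964, 0.0, -0.264], [-0.264, -0.001, 0.964]] [[336.0, 0.0, 277.0], [0.0, 336.0, 208.0], [0.0, 0.0, 1.0]]
[[ 0.     1.    -0.002]
 [ 1.    -0.    -0.   ]
 [-0.    -0.002 -1.   ]]
```

View pics/w0.png

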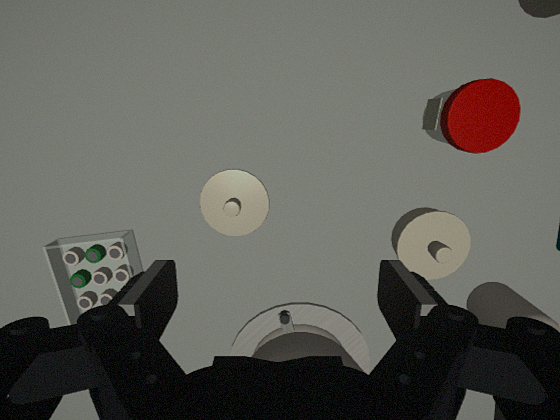

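The wrist view shows the cover at (234,203) with its knob top at (232,208). Tool x is world +y, tool y is world +x, and tool z points down. I'll move above the cover and view it from closer.

```bash
python3 - <<'E'
from h import *
print(onz(viewer.calibration('wrist'),(232,208),.033).round(4))
E
python3 jog.py '[[0,0,0,-0.026,-0.05,0.08,0.06],[0,0,0,-0.026,-0.05,0.08,0.06],[0,0,0,-0.026,-0.05,0.08,0.06],[0,0,0,-0.026,-0.05,0.08,0.06]]'
python3 - <<'E'
from h import *
c=viewer.calibration('wrist');i=viewer.camera('wrist');d=viewer.camera('side');cv2.imwrite('pics/w1.png',i[:,:,::-1])
np.savez('w1.npz',**c)
cv2.imwrite('pics/sd1.png',cv2.resize(d[60:180,220:380,::-1],(800,600),interpolation=cv2.INTER_CUBIC))
E
```

```text
[ 0.4514 -0.0266  0.033 ]
clock: 0.65
eef_pos: [0.452, -0.0259, 0.1297]
tool_rot: [0.707, 0.707, 0.001, 0.001]
ft_force: [-0.1, -0.1, 0.9]
grip_width: 0.0602
grasp_force: 0.0
```

View pics/w1.png

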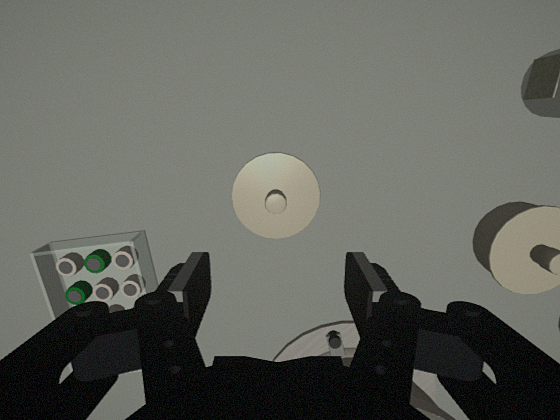

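The wrist view puts the cover's disc centre at (276,195) and its knob top at (276,203), midway between the fingers.

```bash
python3 - <<'E'
from h import *
c=viewer.calibration('wrist');s,d=viewer.calibration('scene'),viewer.calibration('side')
X,r=tri([(c,(276,202.5)),(s,(248,178)),(d,(317,205))]);print('knobtop',X.round(4),r)
print('knob at z.033',onz(c,(276,202.5),.033).round(4),'disc z.010',onz(c,(276,195),.010).round(4))
# disc width
print(np.linalg.norm(onz(c,(232,195),.01)-onz(c,(320,195),.01)))
print(bot.get_obs()['eef_pos'])
E
```

```text
knobtop [ 0.4497 -0.0259  0.0269] [[-2.5, -2.6], [-0.1, 0.3], [-0.0, -0.5]]
knob at z.033 [ 0.4518 -0.0266  0.033 ] disc z.010 [ 0.4518 -0.0257  0.01  ]
0.07679639851308999
[ 0.45257959 -0.02578441  0.13009727]
```

```bash
python3 jog.py '[[0,0,0,0,-0.001,0.06,0.05],[0,0,0,0,-0.001,0.1,0.05],[0,0,0,0,-0.001,0.114,0.05],[0,0,0,0,-0.001,0.114,0.05],[0,0,0,0,-0.001,0.114,0.05]]'
```

```text
clock: 1.38
eef_pos: [0.4512, -0.026, 0.016]
tool_rot: [0.707, 0.707, 0.001, 0.001]
ft_force: [-0.2, 0.1, 0.5]
grip_width: 0.0502
grasp_force: 0.0
```

```bash
python3 jog.py '[[0,0,0,0,0,0.002,0.03],[0,0,0,0,0,0.002,0],[0,0,0,0,0,0.002,0],[0,0,0,0,0,0.002,0],[0,0,0,0,0,0.002,0],[0,0,0,0,0,0.002,0]]'
```

```text
clock: 2.12
eef_pos: [0.4489, -0.026, 0.0123]
tool_rot: [0.707, 0.707, -0.0, -0.0]
ft_force: [0.7, 0.6, 1.3]
grip_width: -0.0
grasp_force: 0.0
```

```bash
python3 - <<'E'
from h import *
i=viewer.camera('wrist');d=viewer.camera('side')
cv2.imwrite('pics/w2.png',np.vstack([i[100:,:,::-1],cv2.resize(d[150:260,230:410,::-1],(458,280))[:, :].copy() if 0 else cv2.copyMakeBorder(cv2.resize(d[150:260,230:410,::-1],(458,280)),0,0,0,102,0)]))
o=bot.get_obs();print(o['eef_pos'],o['grip_width'],o['grasp_force'])
E
```

```text
[ 0.44896684 -0.02601532  0.01227147] -0.0002406123161664648 0.0
```

View pics/w2.png

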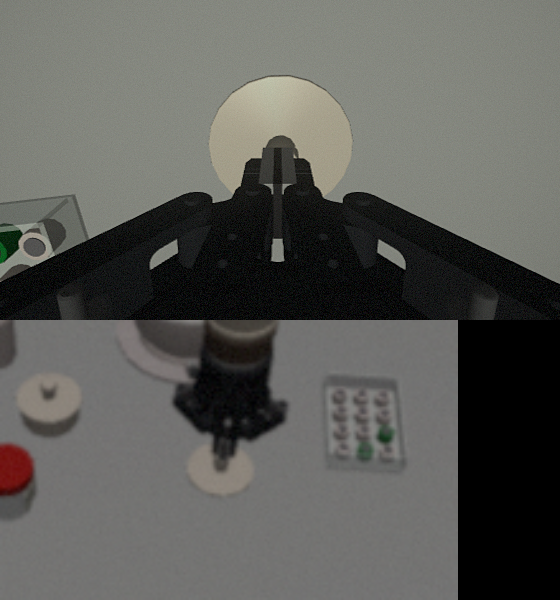

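```bash
python3 - <<'E'
from h import *
i=cv2.imread('pics/w2.png')
a=cv2.resize(i[60:210,190:370],(480,400),interpolation=cv2.INTER_CUBIC);b=cv2.resize(i[410:510,165:285],(320,267),interpolation=cv2.INTER_CUBIC)
b=cv2.copyMakeBorder(b,0,133,0,0,0)
o=np.hstack([a,b]);o=np.clip(255*(o/255.)**.5,0,255).astype(np.uint8);cv2.imwrite('pics/w2z.png',o)
E
```

```text
(no output)
```

View pics/w2z.png

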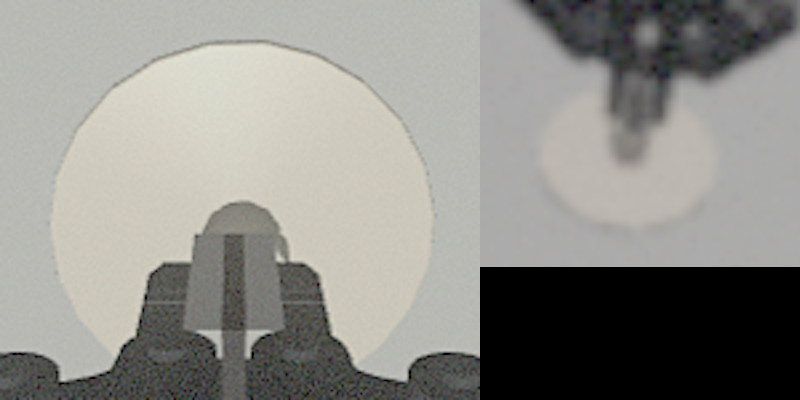

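The zoom shows the shut pads standing over the knob at crop (243,260) with the cover not moved, so they closed above it. By image scale the real fingertips end about 27 mm short of the reported TCP. I'll open and go down in small steps, watching the force.

```bash
python3 jog.py '[[0,0,0,0,0.001,0,0.045],[0,0,0,0,0.001,0,0.045],[0,0,0,0,0.001,0,0.045],[0,0,0,0,0.001,0,0.045]]'; python3 jog.py '[[0,0,0,0,0,0.003,0.045],[0,0,0,0,0,0.003,0.045],[0,0,0,0,0,0.003,0.045]]'; python3 - <<'E'
from h import *
o=bot.get_obs();print(o['ft_force'].round(2),o['joint_pos'].round(4).tolist(),o['tau'].round(1))
i=viewer.camera('wrist');d=viewer.camera('side')
a=cv2.resize(i[160:310,190:370],(480,400),interpolation=cv2.INTER_CUBIC);b=cv2.resize(d[180:230,290:350],(320,267),interpolation=cv2.INTER_CUBIC)
z=np.hstack([a,cv2.copyMakeBorder(b,0,133,0,0,0)])[:,:,::-1];cv2.imwrite('pics/w3.png',(255*(z/255.)**.5).astype(np.uint8))
E
```

```text
clock: 2.72
eef_pos: [0.45, -0.026, 0.0123]
tool_rot: [0.707, 0.707, -0.0, -0.0]
ft_force: [0.3, -0.7, -0.7]
grip_width: 0.0449
grasp_force: 0.0
clock: 3.1
eef_pos: [0.4499, -0.026, 0.0092]
tool_rot: [0.707, 0.707, -0.0, -0.0]
ft_force: [0.8, -0.3, -0.8]
grip_width: 0.045
grasp_force: 0.0
[ 0.76 -0.27 -0.76] [-0.0577, 0.3424, -0.4329, 0.7957, 0.0, 1.5131] [ -0.  -35.6  18.8   0.    0.    0. ]
```

View pics/w3.png

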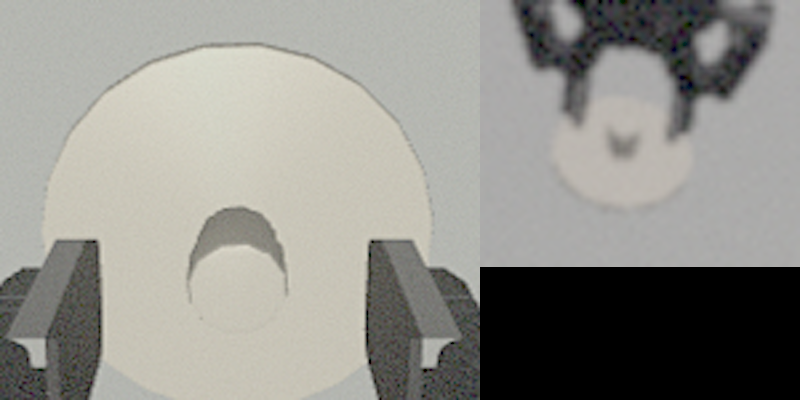

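The picture is clear now. The knob top is at crop (238,288), centred between the open pads at columns 102 and 367. Those pads still sit about 6–9 mm above it, so I need to go roughly 17 mm lower.

```bash
python3 jog.py '[[0,0,0,0,0.001,0.006,0.045],[0,0,0,0,0.001,0.012,0.045],[0,0,0,0,0.001,0.012,0.045],[0,0,0,0,0.001,0.012,0.045]]'; python3 jog.py '[[0,0,0,0,0,0.002,0.045],[0,0,0,0,0,0.004,0.045],[0,0,0,0,0,0.004,0.045],[0,0,0,0,0,0.004,0.045]]'
```

```text
clock: 3.7
eef_pos: [0.4509, -0.026, -0.0028]
tool_rot: [0.707, 0.707, -0.0, -0.0]
ft_force: [0.0, 0.5, 0.7]
grip_width: 0.0449
grasp_force: 0.0
clock: 4.2
eef_pos: [0.451, -0.026, -0.0067]
tool_rot: [0.707, 0.707, -0.0, 0.0]
ft_force: [0.1, -0.4, 0.4]
grip_width: 0.045
grasp_force: 0.0
```

```bash
python3 jog.py '[[0,0,0,0,0,0,0.01],[0,0,0,0,0,0,0.01],[0,0,0,0,0,0,0.01],[0,0,0,0,0,0,0.01],[0,0,0,0,0,0,0.01],[0,0,0,0,0,0,0.01]]'
```

```text
clock: 4.95
eef_pos: [0.4512, -0.026, -0.0064]
tool_rot: [0.707, 0.707, 0.0, 0.0]
ft_force: [-0.9, -0.1, 5.6]
grip_width: 0.0155
grasp_force: 58.7
```

Gripped at 58.7 N with width 15.5 mm. I'll lift and carry it toward the dish, stopping short so the wrist camera can see the dish.

```bash
python3 jog.py '[[0,0,0,0,0,-0.03,0.01],[0,0,0,0,0,-0.08,0.01],[0,0,0,0.05,0.026,-0.1,0.01],[0,0,0,0.1,0.052,-0.1,0.01],[0,0,0,0.15,0.077,-0.1,0.01],[0,0,0,0.19,0.1,-0.1,0.01],[0,0,0,0.21,0.111,-0.1,0.01],[0,0,0,0.21,0.111,-0.1,0.01],[0,0,0,0.21,0.111,-0.1,0.01]]'
python3 - <<'E'
from h import *
o=bot.get_obs();print(o['eef_pos'],o['grip_width'])
c=viewer.calibration('wrist');i=viewer.camera('wrist');s=viewer.camera('scene');np.savez('w4.npz',**c)
b=cv2.resize(s[180:280,260:380],(480,400),interpolation=cv2.INTER_CUBIC)
z=np.vstack([i[:, :, ::-1][:420], ])
cv2.imwrite('pics/w4.png',(255*(z/255.)**.6).astype(np.uint8));cv2.imwrite('pics/s4.png',b[:,:,::-1])
E
```

```text
clock: 6.08
eef_pos: [0.5611, 0.1832, 0.0925]
tool_rot: [0.707, 0.707, -0.001, -0.0]
ft_force: [-0.6, -0.4, -1.6]
grip_width: 0.0154
grasp_force: 58.7
[0.56106402 0.18318278 0.09251044] 0.01540147018179884
```

View pics/w4.png

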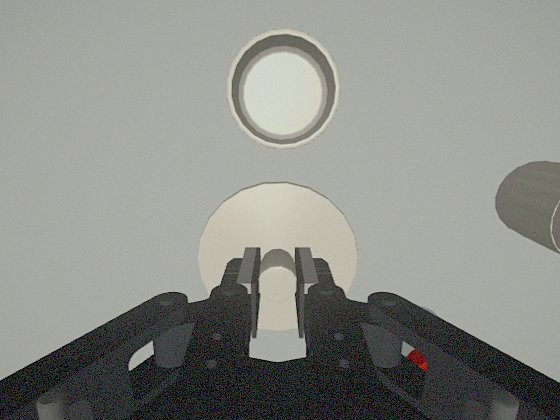

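The wrist view shows the held cover spanning columns 198–357 with its top edge at row 182. The dish rim spans columns 227–340 and rows 29–149. I'll fit 3D circles to both.

```bash
python3 - <<'E'
from h import *
from scipy.optimize import least_squares as ls
c=dict(np.load('w4.npz'));o=bot.get_obs()
t=np.linspace(0,6.283,181)
def ext(X,r):
    q=np.c_[X[0]+r*np.cos(t),X[1]+r*np.sin(t),X[2]+0*t]@c['R'].T+c['t'];q=q@c['mtx'].T;q=q[:,:2]/q[:,2:]
    return np.r_[q.min(0),q.max(0)]
# order: mincol,minrow,maxcol,maxrow
f=ls(lambda X:(ext(X,.039)-[198,182,357,0])[:3],[.56,.18,.1]).x;print('cover disc',f, ext(f,.039))
g=ls(lambda X:ext(X,.036)-[227,29,340,149],[.56,.26,.04]);print('dish',g.x,g.fun)
h=ls(lambda X:ext([*X,.036],.036)-[227,29,340,149],[.56,.26]);print('dish z.036',h.x,h.fun)
s,d=viewer.calibration('scene'),viewer.calibration('side')
print(tri([(c,(283.5,89)),(s,(338,231)),(d,(256,281))]))
print('tcp',o['eef_pos'])
print('knob top',onz(c,(278,277),f[2]+.023))
E
```

```text
cover disc [0.56109258 0.18139049 0.10576785] [198.         182.         357.         329.09348071]
dish [0.56476569 0.26461326 0.03237985] [-0.13122753  0.11869808  0.13109057 -0.12979306]
dish z.036 [0.56471176 0.26424938] [-1.04726067 -0.71506753  1.04421137  0.95589952]
(array([0.56282002, 0.2649171 , 0.04437105]), [[-3.0, 0.8], [0.2, 0.2], [-0.2, -0.2]])
tcp [0.56127515 0.18280991 0.09302311]
knob top [0.56138326 0.1839746  0.12876785]
```

```bash
python3 jog.py '[[0,0,0,0.04,0.0035,0,0.01],[0,0,0,0.0825,0.0035,0,0.01],[0,0,0,0.0825,0.0035,0.03,0.01],[0,0,0,0.0825,0.0035,0.056,0.01],[0,0,0,0.0825,0.0035,0.056,0.01],[0,0,0,0.0825,0.0035,0.056,0.01],[0,0,0,0.0825,0.0035,0.056,0.01]]'; python3 jog.py '[[0,0,0,0,0,0.003,0.01],[0,0,0,0,0,0.006,0.01],[0,0,0,0,0,0.008,0.01],[0,0,0,0,0,0.009,0.01],[0,0,0,0,0,0.009,0.01]]'
```

```text
clock: 7.05
eef_pos: [0.5668, 0.2666, 0.0391]
tool_rot: [0.707, 0.707, 0.001, 0.001]
ft_force: [0.6, -0.6, -0.5]
grip_width: 0.0152
grasp_force: 58.7
clock: 7.68
eef_pos: [0.5654, 0.2665, 0.0281]
tool_rot: [0.707, 0.707, -0.0, -0.0]
ft_force: [0.2, -0.1, -1.2]
grip_width: 0.0157
grasp_force: 58.7
```

```bash
python3 jog.py '[[0,0,0,-0.001,0,0.001,0.01],[0,0,0,-0.001,0,0.0025,0.01],[0,0,0,-0.001,0,0.0035,0.01],[0,0,0,-0.001,0,0.0035,0.01],[0,0,0,-0.001,0,0.0035,0.01]]'
```

```text
clock: 8.3
eef_pos: [0.5655, 0.2655, 0.0248]
tool_rot: [0.707, 0.707, 0.0, 0.0]
ft_force: [0.3, -0.2, 0.4]
grip_width: 0.0152
grasp_force: 58.6
```

```bash
python3 jog.py '[[0,0,0,0,0,0.0005,0.01],[0,0,0,0,0,0.0005,0.04],[0,0,0,0,0,0.0005,0.045],[0,0,0,0,0,0.0005,0.045],[0,0,0,0,0,0.0005,0.045],[0,0,0,0,0,0,0.045]]'; python3 jog.py '[[0,0,0,0,0,-0.02,0.045],[0,0,0,0,0,-0.06,0.045],[0,0,0,0,0,-0.1,0.06],[0,0,0,0,0,-0.1,0.06],[0,0,0,0,0,-0.1,0.06]]'
python3 - <<'E'
from h import *
c=viewer.calibration('wrist');i=viewer.camera('wrist');s=viewer.camera('side');np.savez('w5.npz',**c)
b=cv2.resize(s[225:325,190:310],(336,280),interpolation=cv2.INTER_CUBIC)
a=cv2.resize(i[100:320,150:400],(477,420))
z=np.hstack([a,cv2.copyMakeBorder(b,0,140,0,0-0,0)[:, :323]])[:,:,::-1];cv2.imwrite('pics/w5.png',(255*(z/255.)**.7).astype(np.uint8))
E
```

```text
clock: 9.05
eef_pos: [0.5654, 0.2655, 0.0247]
tool_rot: [0.707, 0.707, -0.0, -0.0]
ft_force: [0.7, 0.7, -0.1]
grip_width: 0.0449
grasp_force: 0.0
clock: 9.68
eef_pos: [0.5652, 0.2654, 0.1245]
tool_rot: [0.707, 0.707, -0.0, -0.0]
ft_force: [-0.5, -0.4, 0.4]
grip_width: 0.0601
grasp_force: 0.0
```

View pics/w5.png

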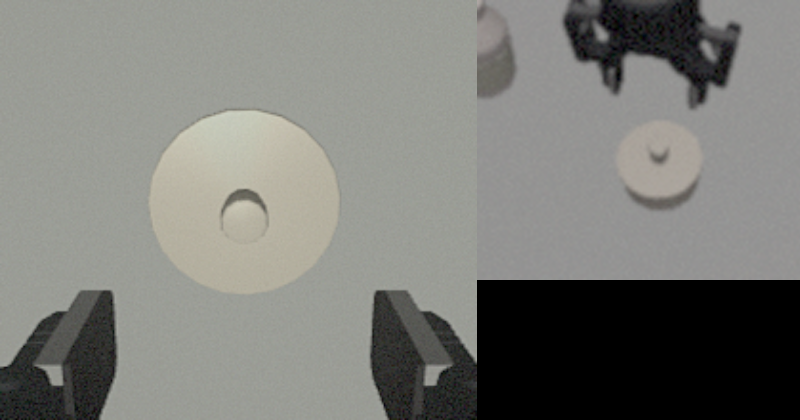

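The wrist crop shows the cover seated evenly: disc at (245,202), knob top at (244,220). The side crop agrees. Next I'll go over the desiccator and collect several views into one picture.

```bash
python3 - <<'E'
from h import *
from scipy.optimize import least_squares as ls
c=dict(np.load('w5.npz'));t=np.linspace(0,6.283,181)
def ext(X,r):
    q=np.c_[X[0]+r*np.cos(t),X[1]+r*np.sin(t),X[2]+0*t]@c['R'].T+c['t'];q=q@c['mtx'].T;q=q[:,:2]/q[:,2:]
    return np.r_[q.min(0),q.max(0)]
g=ls(lambda X:ext(X,.039)-[228.1,157.1,328.2,254],[.56,.26,.04]);print('cover',g.x,g.fun)
s=viewer.camera('scene');d=viewer.camera('side')
np.savez('sd.npz',s=s,d=d)
E
python3 jog.py '[[0,0,0,0,0,-0.06,0.08],[0,0,0,-0.05,-0.01,-0.1,0.08],[0,0,0,-0.1,-0.02,-0.145,0.08],[0,0,0,-0.16,-0.031,-0.145,0.08],[0,0,0,-0.22,-0.031,-0.145,0.08],[0,0,0,-0.28,-0.031,-0.145,0.08],[0,0,0,-0.34,-0.031,-0.145,0.08],[0,0,0,-0.4,-0.031,-0.145,0.08],[0,0,0,-0.443,-0.031,-0.145,0.08],[0,0,0,-0.443,-0.031,-0.145,0.08]]'
python3 jog.py '[[0,0,0,0,0,0,0.08],[0,0,0,0,0,0,0.08]]'
python3 - <<'E'
from h import *
c=viewer.calibration('wrist');i=viewer.camera('wrist');np.savez('wB.npz',i=i,**c)
E
python3 jog.py '[[0,0,0,-0.06,0,0,0.08],[0,0,0,-0.06,0,0,0.08],[0,0,0,-0.06,0,0,0.08],[0,0,0,-0.06,0,0,0.08]]'
python3 - <<'E'
from h import *
c=viewer.calibration('wrist');i=viewer.camera('wrist');np.savez('wA.npz',i=i,**c)
B=np.load('wB.npz')['i'];S=np.load('sd.npz')
e=lambda a,w,h:cv2.resize(a,(w,h),interpolation=cv2.INTER_CUBIC)
z=np.vstack([np.hstack([e(B[0:300,80:480],400,300),e(i[0:300,80:480],400,300)]),np.hstack([e(S['s'][125:215,105:225],400,300),e(S['d'][95:185,245:365],400,300)])])[:,:,::-1]
cv2.imwrite('pics/des.png',(255*(z/255.)**.8).astype(np.uint8))
E
```

```text
cover [0.56568621 0.26321429 0.03764646] [-0.05476457  0.05453043  0.05473957 -0.05900281]
clock: 11.12
eef_pos: [0.5338, -0.1805, 0.2684]
tool_rot: [0.709, 0.705, -0.001, -0.001]
ft_force: [-0.0, -0.1, -0.5]
grip_width: 0.0799
grasp_force: 0.0
clock: 11.38
eef_pos: [0.5346, -0.1762, 0.2696]
tool_rot: [0.706, 0.708, -0.0, -0.0]
ft_force: [-0.0, 0.1, 0.8]
grip_width: 0.08
grasp_force: 0.0
clock: 11.92
eef_pos: [0.5347, -0.2362, 0.27]
tool_rot: [0.706, 0.708, 0.0, -0.0]
ft_force: [-0.5, 0.3, 1.3]
grip_width: 0.0804
grasp_force: 0.0
```

View pics/des.png

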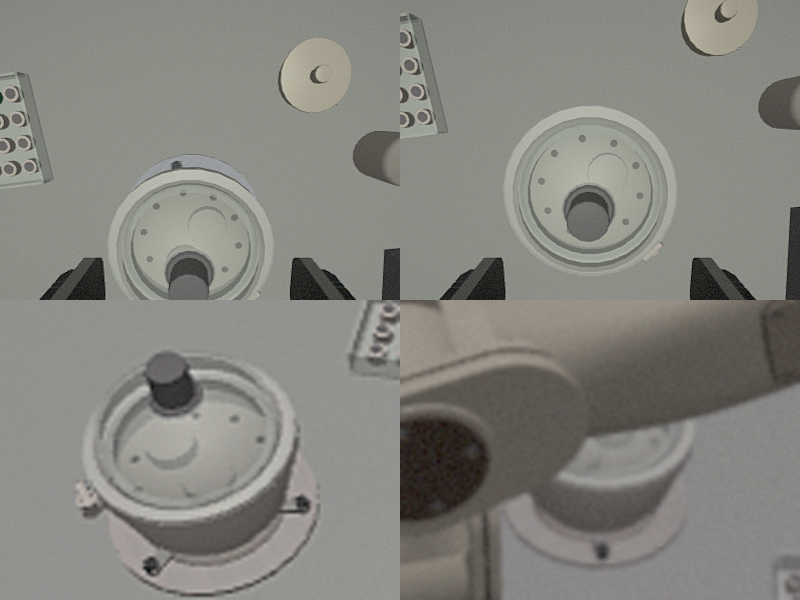

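The composite gives: wrist A (upper right) knob top at full-frame (268,221), with the flange spanning columns 183–357 and rows 106–275. Scene (lower left) knob top is at full-frame (155,145). In wrist B the flange spans columns 188–353, with its top edge at row 168.

```bash
python3 - <<'E'
from h import *
from scipy.optimize import least_squares as ls
A=np.load('wA.npz');B=np.load('wB.npz');s=viewer.calibration('scene');t=np.linspace(0,6.283,181)
def ext(c,X,r):
    q=np.c_[X[0]+r*np.cos(t),X[1]+r*np.sin(t),X[2]+0*t]@c['R'].T+c['t'];q=q@c['mtx'].T;q=q[:,:2]/q[:,2:]
    return np.r_[q.min(0),q.max(0)]
g=ls(lambda X:ext(A,X,.088)-[183,106,357,275],[.53,-.24,.1]);print('flange A',g.x,g.fun)
g=ls(lambda X:(ext(B,X,.088)-[188,168,353,0])[:3],[.53,-.24,.1]);print('flange B',g.x)
# knob top: dark blob in wrist B
for n,c in(('A',A),('B',B)):
    gr=cv2.cvtColor(c['i'],cv2.COLOR_RGB2GRAY);print(n,'col268 rows180-340',gr[180:344:4,266:271].mean(1).round().astype(int).tolist())
    for r in ((215,225) if n=='A' else (290,300,310)): print(r,gr[r,230:310:4].tolist())
X,r=tri([(A,(268,221)),(s,(155.1,144.8))]);print('knob',X,r)
print('A at .191',onz(A,(268,221),.191),'tcp',bot.get_obs()['eef_pos'])
E
```

```text
flange A [ 0.52710425 -0.24821623  0.10319503] [ 0.2161091  -0.20726218 -0.21604466  0.23751904]
flange B [ 0.52710132 -0.24764663  0.10075994]
A col268 rows180-340 [163, 133, 90, 40, 45, 45, 93, 95, 94, 90, 88, 86, 86, 85, 86, 75, 143, 118, 88, 140, 155, 90, 129, 152, 121, 123, 122, 123, 123, 122, 122, 122, 121, 120, 123, 121, 120, 122, 121, 120, 119]
215 [147, 145, 147, 147, 58, 86, 91, 89, 89, 90, 93, 89, 85, 88, 83, 92, 111, 143, 146, 145]
225 [144, 143, 144, 147, 135, 87, 85, 87, 86, 84, 90, 84, 87, 86, 83, 147, 149, 146, 141, 141]
B col268 rows180-340 [125, 99, 138, 139, 135, 137, 140, 142, 146, 142, 145, 145, 151, 153, 155, 160, 158, 139, 69, 87, 44, 45, 45, 44, 92, 87, 86, 85, 85, 83, 84, 82, 79, 121, 93, 128, 125, 122, 122, 122, 122]
290 [139, 88, 91, 115, 126, 78, 83, 84, 81, 85, 88, 84, 85, 82, 81, 138, 124, 126, 95, 94]
300 [99, 156, 136, 137, 140, 87, 85, 82, 84, 85, 86, 87, 83, 83, 82, 93, 135, 142, 139, 149]
310 [131, 110, 97, 91, 94, 86, 136, 155, 162, 146, 112, 163, 156, 157, 157, 95, 92, 97, 88, 104]
knob [ 0.52678443 -0.24558758  0.18943242] [[-0.9, -2.3], [-0.4, -0.0]]
A at .191 [ 0.52747405 -0.24690178  0.191     ] tcp [ 0.53469929 -0.23624585  0.27005699]
```

```bash
python3 - <<'E'
from h import *
A=np.load('wA.npz');B=np.load('wB.npz')
print(tri([(A,(268.5,222)),(B,(269,292.5))]))
E
python3 jog.py '[[0,0,0,-0.0115,-0.0075,0.02,0.06],[0,0,0,-0.0115,-0.0075,0.05,0.06],[0,0,0,-0.0115,-0.0075,0.08,0.06],[0,0,0,-0.0115,-0.0075,0.105,0.06],[0,0,0,-0.0115,-0.0075,0.115,0.06],[0,0,0,-0.0115,-0.0075,0.115,0.06],[0,0,0,-0.0115,-0.0075,0.115,0.06]]'
```

```text
(array([ 0.52778078, -0.24807111,  0.18983836]), [[-0.1, 0.0], [0.0, -0.0]])
clock: 12.85
eef_pos: [0.5279, -0.2492, 0.1562]
tool_rot: [0.707, 0.707, 0.0, 0.001]
ft_force: [0.1, 0.0, -0.5]
grip_width: 0.06
grasp_force: 0.0
```

```bash
python3 jog.py '[[0,0,0,0.001,0,0.004,0.06],[0,0,0,0.001,0,0.008,0.06],[0,0,0,0.001,0,0.011,0.06],[0,0,0,0.001,0,0.011,0.06],[0,0,0,0.001,0,0.011,0.06]]'; python3 jog.py '[[0,0,0,0,0,0,0.04],[0,0,0,0,0,0,0.02],[0,0,0,0,0,0,0.02],[0,0,0,0,0,0,0.02],[0,0,0,0,0,0,0.02],[0,0,0,0,0,0,0.02]]'
```

```text
clock: 13.48
eef_pos: [0.527, -0.2481, 0.1438]
tool_rot: [0.707, 0.707, -0.0, -0.0]
ft_force: [0.3, -0.3, -0.3]
grip_width: 0.0604
grasp_force: 0.0
clock: 14.22
eef_pos: [0.5272, -0.2481, 0.1441]
tool_rot: [0.707, 0.707, 0.0, 0.0]
ft_force: [0.8, 0.8, 2.5]
grip_width: 0.0323
grasp_force: 59.7
```

Gripped at 32.3 mm with 59.7 N. Now I'll pull straight up slowly.

```bash
python3 jog.py '[[0,0,0,0,0,-0.001,0.02],[0,0,0,0,0,-0.002,0.02],[0,0,0,0,0,-0.002,0.02]]'; python3 jog.py '[[0,0,0,0,0,-0.001,0.02],[0,0,0,0,0,-0.002,0.02],[0,0,0,0,0,-0.002,0.02]]'; python3 jog.py '[[0,0,0,0,0,-0.001,0.02],[0,0,0,0,0,-0.002,0.02],[0,0,0,0,0,-0.003,0.02],[0,0,0,0,0,-0.003,0.02]]'
```

```text
clock: 14.6
eef_pos: [0.527, -0.2479, 0.1443]
tool_rot: [0.707, 0.707, -0.0, -0.001]
ft_force: [4.8, -1.8, -10.9]
grip_width: 0.0321
grasp_force: 60.4
clock: 14.98
eef_pos: [0.5263, -0.2473, 0.1453]
tool_rot: [0.707, 0.707, -0.0, -0.002]
ft_force: [4.2, -1.4, -16.7]
grip_width: 0.0322
grasp_force: 61.0
clock: 15.48
eef_pos: [0.527, -0.2484, 0.153]
tool_rot: [0.707, 0.707, -0.0, 0.001]
ft_force: [-0.6, -0.4, -5.1]
grip_width: 0.0322
grasp_force: 62.4
```

The seal has let go and the force is down to about the lid's weight. I'll raise it to 20 mm.

```bash
python3 jog.py '[[0,0,0,0,0,-0.003,0.02],[0,0,0,0,0,-0.006,0.02],[0,0,0,0,0,-0.009,0.02],[0,0,0,0,0,-0.012,0.02],[0,0,0,0,0,-0.012,0.02],[0,0,0,0,0,-0.012,0.02],[0,0,0,0,0,-0.012,0.02]]'
python3 - <<'E'
from h import *
i=viewer.camera('scene');c=viewer.calibration('wrist');w=viewer.camera('wrist');o=bot.get_obs();print(o['eef_pos'],o['ft_force'].round(2),o['ft_torque'].round(2))
np.savez('wE.npz',i=w,**c);cv2.imwrite('pics/wE.png',w[:,:,::-1]);cv2.imwrite('pics/sE.png',i[:,:,::-1])
# flange edge vs predictions: gradient rows on several columns at image top edge of flange for lid height
g=cv2.GaussianBlur(cv2.cvtColor(w,cv2.COLOR_RGB2GRAY),(3,3),0).astype(int)
for z in(.103,.113,.123,.133):
    print(z,proj(c,np.array([.5275,-.248+.088,z])).round(1))
for r in range(0,120,5): print(r,g[r:r+5,275].tolist(),end=' ')
s=viewer.calibration('scene');
E
```

```text
clock: 16.35
eef_pos: [0.5269, -0.2479, 0.1626]
tool_rot: [0.707, 0.707, -0.0, -0.0]
ft_force: [-0.5, -0.3, -3.8]
grip_width: 0.0323
grasp_force: 62.4
[ 0.52691952 -0.24796739  0.16262431] [-0.01  0.45 -3.98] [ 0.   -0.02  0.  ]
0.103 [278.5  80.8]
0.113 [278.6  79.1]
0.123 [278.6  77.2]
0.133 [278.6  75.2]
0 [126, 126, 125, 125, 126] 5 [127, 128, 128, 128, 127] 10 [128, 129, 128, 129, 129] 15 [128, 128, 128, 129, 129] 20 [128, 128, 128, 129, 129] 25 [128, 129, 129, 129, 129] 30 [130, 130, 130, 130, 130] 35 [130, 129, 128, 129, 129] 40 [129, 129, 130, 130, 130] 45 [130, 130, 130, 130, 130] 50 [130, 131, 131, 131, 131] 55 [131, 132, 132, 131, 131] 60 [130, 131, 132, 131, 131] 65 [131, 130, 129, 130, 131] 70 [132, 132, 133, 133, 133] 75 [132, 134, 143, 155, 160] 80 [159, 162, 169, 176, 177] 85 [176, 175, 176, 176, 177] 90 [177, 176, 176, 177, 178] 95 [164, 138, 129, 134, 137] 100 [138, 139, 141, 144, 147] 105 [151, 145, 136, 134, 137] 110 [144, 153, 156, 156, 157] 115 [158, 158, 157, 157, 157]
```

```bash
python3 - <<'E'
from h import *
W=np.load('wE.npz');g=cv2.GaussianBlur(cv2.cvtColor(W['i'],cv2.COLOR_RGB2GRAY),(3,3),0).astype(int)
for z in(.103,.123):print(z,[proj(W,np.array([.5275+k*.088,-.248,z])).round(1).tolist() for k in(-1,1)])
r=int(proj(W,np.array([.5275,-.248,.12]))[1])
print(r,[(rr,[k for k in range(140,215) if g[rr,k+2]-g[rr,k-2]>18],[k for k in range(340,420) if g[rr,k-2]-g[rr,k+2]>18]) for rr in(r-24,r-14,r-4)])
print([(rr,[proj(W,np.array([.5275+k*np.sqrt(.088**2-d*d),-.248+d,z])).round(1).tolist() for z in(.103,.123) for k in(-1,1)]) for rr,d in((0,.01),(0,.02))])
E
```

```text
0.103 [[152.6, 214.8], [404.3, 214.8]]
0.123 [[141.4, 223.6], [415.7, 223.7]]
222 [(198, [140, 165, 166, 167, 184, 185, 186, 187, 189, 190, 191, 192], [364, 365, 366, 367, 368, 369, 370, 387, 388, 389, 390, 414]), (208, [163, 164, 165, 182, 183, 184, 185, 186, 190, 191, 192, 193], [340, 341, 342, 343, 344, 363, 364, 365, 369, 370, 371, 372, 389, 390, 391]), (218, [140, 163, 164, 165, 166, 183, 184, 185, 186, 187, 192, 193, 194], [361, 362, 363, 368, 369, 370, 371, 389, 390, 391, 392, 414])]
[(0, [[152.0, 200.9], [404.9, 201.0], [140.6, 208.5], [416.5, 208.6]]), (0, [[153.1, 186.7], [403.9, 186.8], [141.7, 193.1], [415.4, 193.2]])]
```

The flange edges at columns 140 and 414 match a flange height of 0.123 m, which is about 20 mm clear of the rim. Handing in.

```bash
python3 -c "
from workcell import bot, viewer
print(bot.job_done())"
```

```text
the job is handed in; nothing more can be done
None
```

The cover is back on the dish, seated and let go; the desiccator's seal is broken, and the gripper holds its lid level about 20 mm above the rim; the job is handed in, but no verdict came back.

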